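Index the vial carousel to the red-capped vial

TASK

Bring the vial with the red cap under the reader: press the orange plunger down, swing the carousel one notch round with it, whichever way takes the red-capped vial under the reader, and let the plunger spring up fully into that notch. The vials stay standing in their pockets, nothing is lifted, and the things standing round the carousel are left where they are.

Things in the scene. Friction and masses are not known exactly. Their poses are not given: they have to be found in the camera images.
- indexer: Manual vial carousel, screwed to the table: round grey foot 280 mm across, 10 mm thick; origin at the centre of its underside, on the vertical turning axis. Its +x axis points to the post of the fixed reader (white head on a steel post 124 mm out, 140 mm high); the plunger starts on the opposite side (-x), in a notch.
- index_plate (a point): Centre of the top of the fixed dark steel index plate, on the turning axis, 36 mm above the table. The plate is 210 mm across and 6 mm thick, with eight notches 9 mm wide in its rim, every 45 degrees. It does not turn.
- carousel (a joint): Turning of the carousel (white disc 170 mm across, pockets every 45 degrees at 60 mm radius, and an aluminium arm with the plunger): rad, 0 at the start, positive anticlockwise seen from above. One notch is 0.785; end stops at -1.2 and 1.2. Turns with about 1 N at the plunger, stays where left; locked (play 0.02) while the plunger is up in a notch.
- plunger (a joint): Press of the spring plunger: m, 0 fully up (tooth in a notch, carousel locked), 0.012 at its lower stop. Spring 3.5 N at the top, 6.5 N at the bottom. Beyond 0.0075 the carousel is free to turn. Let go between notches, it stays at about 0.006 to 0.007, its tooth under the index plate, and springs up by itself when the next notch comes over it.
- plunger_pad (a point): Centre of the upper face of the orange thumb pad, 70 mm above the table when up, 122 mm from the turning axis. The pad is 46 mm long along the radius, between two upright lips 12 mm high and 6 mm thick, 44 mm clear between them; fingertips between the lips can push a lip sideways to turn the carousel. Turns and sinks with the plunger; z up, x to the axis.
- reader_lens (a point): Centre of the round lens on the underside of the white reader head, 110 mm above the table and 60 mm from the turning axis, straight above the circle of pockets. It looks down.
- vial_red_cap: Glass vial with a red screw cap, 22 mm across, 51 mm tall, standing loose in a 14 mm deep pocket of the carousel, one pocket to the left or right of the reader; origin at the centre of its underside, 48 mm above the table. Its top passes 11 mm below the reader.
- vial_black_cap: The same kind of vial with a black cap, in the pocket on the other side of the reader.
- vial_grey_cap: The same kind of vial with a grey cap, in the pocket that is under the reader at the start.
- blue_cap_tube: Bystander: standing tube with a blue cap, 34 mm across, 110 mm tall; origin at the centre of its underside.
- reagent_bottle: Bystander: bottle with a black cap, 49 mm across, 94 mm tall; origin at the centre of its underside.
- loose_dish: Bystander: clear round dish, 89 mm across, 14 mm high; origin at the centre of its underside.

How it is judged:
By the outcome, as a careful person would: the job done as asked, in the order asked, and still so for the second after the job is handed in, with the robot touching nothing.
It also fails if it takes over 40 s, if anything falls off the work surface, if the arm or the gripper's body presses on something with over 40 N, if the wrist force passes 120 N, or if a joint passes its speed limit or range.

ROBOT

A 6-joint arm with a two-finger parallel gripper is mounted at the origin on a cart in front of the work surface, level with it; the furniture and walls round the work are solid. World frame = base frame: x ahead of the robot, y to its left, z up, the work surface at z = 0. Lengths are in m, angles in rad, forces in N, time in s.
With the tool pointing down it reaches from about 0.225 to 0.725 m from the base axis. Payload 3.1 kg.
Tool frame: the origin (TCP) lies at the very end of the fingers, on their centre line; the grasp point (between the pads) lies 19 mm behind it; z points along the fingers, y is the direction in which the jaws open and shut (so a half turn about z gives the same grasp; the last joint's range is limited). The gripper opens to 85 mm and grips with 20 to 120 N. Pads are 22 mm wide; open, the fingers measure 114 mm over their backs; the gripper's body (76 mm by 85 mm) begins 54 mm behind the grasp point. The pads swing forward as they close: fully open they stand 13 mm farther back than shut.
Start: joints at [-0.128, 0.048, 0.099, 1.622, 0, 1.443], TCP at [0.525, -0, 0.231] pointing down, gripper open.
Joint ranges: [-2.91, 2.91], [-0.99, 1.94], [-1.21, 1.42], [-2.12, 2.29], [-1.49, 1.47], [-3.14, 3.14]. Speed limits (rad/s): [2.79, 2.79, 3.14, 3.14, 3.14, 3.14].

INTERFACE

Orientations are given as a rotation vector (axis times angle).
In Python, from rig import r gives the robot as it stands. The module is installed in compiled form; this text tells all that it offers.
- The arm moves only by the tool arm_command, never from a script. Its argument "series" is a list that holds one entry, the list of rows, each a list of 4 numbers: the shift along the tool's x, y, z in mm, then the turn about the tool's z in degrees. In form: [[[dx, dy, dz, turn], ...]]. A call has 1 to 10 rows; each row shifts and turns the commanded pose from where the row before left it, along the tool's axes as they then stand; what a row does not reach is not made up. A row lasts 1/10 s, in which the tool goes at most 50 mm and 8.59 degrees, less where a joint would pass 70% of its speed; a pose out of reach is approached as far as the arm can. A call is refused whole if a number of a shift passes 50 or a number of a turn 8.59, either way. A call with a gripper value outside its range is refused whole. "gripper" is the opening, from 0 (shut) to 1 (fully open), set as the call begins (left out, the last holds). The fingers move at their own pace and stop on an object; the grip force is fixed at half the most. Time passes only in rows, so rows that do not move let the fingers close. It gives the time, the measured TCP pose, the force and the opening at its end, in the units of the state.
- r.observe(): the state, without advancing time (a new reading comes with each control period).
- r.camera(name): name is "scene" or "side" or "wrist"; returns a dict with "frame" (384x512x3 uint8, blue, green, red), "fx", "fy", "cx", "cy" (pixels), "xyz" and "orientation" of the camera in the world. Camera axes: x right, y up, looking along -z (the intrinsics and any distortion apply to the point x, -y, -z); pixel columns grow to the right and rows downward; lengths in m; the calibration is good to about 2 mm. A picture is of the moment at which its call begins. There is no depth.
- r.job_done(): hands the job in, once; it reports no verdict.
The state is a dict: "time_s": time; "joints": joint angles; "dq": joint speeds; "tau": joint torques, N m; "tcp_pos": TCP position; "tool_rot": TCP orientation; "ft_force": force on the tool from outside, world axes, zero at the start; "torque": the same for the moment, N m; "opening": finger opening in m.
Only numpy, scipy, OpenCV 4.12 (cv2) and the standard library are available. Lean on these libraries where they do the work, as an engineer would, in place of code of your own. Each camera call takes 0.05 s, during which the arm holds its last target. There are 200 camera calls.

## Working session

There is one attempt and no reset: what is moved stays moved. The work goes in short steps, Python scripts to look and compute and a tool call to move; the robot and the scene stay as the last step left them, time stands still between calls to the robot, and variables do not carry over. Pictures are saved under pics/ and viewed, about 8 in all and at most 12, crops included, and the job is handed in when it is done.

Besides the shell and the picture viewer there is one more tool, called after ">>>" by a JSON object that holds its "op" and its "data". arm_command: Moves the arm, as the interface text tells. Its arguments: {"type":"object","properties":{"series":{"type":"array"},"gripper":{"type":"number"}},"required":["series"]}

```bash
mkdir -p pics; cat > h.py <<'E'
import numpy as np, cv2
from scipy.spatial.transform import Rotation as R
from rig import r
def cam(n,save=None):
    c=r.camera(n)
    if save: cv2.imwrite('pics/'+save,c['frame'])
    return c
def rot(c):
    o=np.array(c['orientation'],float)
    return o if o.shape==(3,3) else R.from_rotvec(o).as_matrix()
def ray(c,u,v):
    d=rot(c)@np.array([(u-c['cx'])/c['fx'],-(v-c['cy'])/c['fy'],-1.])
    return np.array(c['xyz']),d/np.linalg.norm(d)
def onplane(c,u,v,z):
    p,d=ray(c,u,v); return p+d*(z-p[2])/d[2]
def tri(rs):
    A=sum(np.eye(3)-np.outer(d,d) for p,d in rs); b=sum((np.eye(3)-np.outer(d,d))@p for p,d in rs)
    x=np.linalg.solve(A,b); return x,[np.linalg.norm(np.cross(x-p,d)) for p,d in rs]
def proj(c,X):
    q=rot(c).T@(np.array(X)-np.array(c['xyz'])); return c['cx']-c['fx']*q[0]/q[2], c['cy']+c['fy']*q[1]/q[2]
E
python3 - <<'E'
from h import *
for n in ['scene','side','wrist']:
    c=cam(n,n+'0.png'); print(n,{k:np.round(v,4) for k,v in c.items() if k!='frame'}, [k for k in c])
print(r.observe())
a=[cv2.imread(f'pics/{n}0.png') for n in ['scene','side']]
E
```

```text
scene {'fx': np.float64(462.1978), 'fy': np.float64(462.1978), 'cx': np.float64(252.3927), 'cy': np.float64(203.4347), 'xyz': array([-0.0813, -0.7924,  0.8747]), 'orientation': array([ 0.83  , -0.2999, -0.6691])} ['frame', 'fx', 'fy', 'cx', 'cy', 'xyz', 'orientation']
side {'fx': np.float64(462.081), 'fy': np.float64(462.081), 'cx': np.float64(253.3519), 'cy': np.float64(201.677), 'xyz': array([-0.1611, -1.0934,  1.1997]), 'orientation': array([ 0.8205, -0.2312, -0.5525])} ['frame', 'fx', 'fy', 'cx', 'cy', 'xyz', 'orientation']
wrist {'fx': np.float64(269.0781), 'fy': np.float64(269.0781), 'cx': np.float64(259.4038), 'cy': np.float64(183.8464), 'xyz': array([0.5266, 0.0674, 0.3735]), 'orientation': array([-0.2708,  0.0026,  0.0007])} ['frame', 'fx', 'fy', 'cx', 'cy', 'xyz', 'orientation']
{'time_s': 0.15, 'joints': array([-1.27822140e-01,  4.86235402e-02,  9.79229452e-02,  1.62200691e+00,
        5.43922372e-07,  1.44300332e+00]), 'dq': array([ 0.00118508, -0.00049518,  0.0053956 , -0.00014364, -0.00121389,
       -0.0010526 ]), 'tau': array([ 1.92174317e-03, -3.39259207e+01,  3.20423770e+01,  1.53483648e-02,
       -7.92531455e-05, -2.20000692e-05]), 'tcp_pos': array([5.24510085e-01, 3.89047252e-05, 2.30346306e-01]), 'tool_rot': array([-2.22040361e+00, -2.22033891e+00,  1.83333902e-03]), 'ft_force': array([-0.07339064, -0.68488999,  0.05067145]), 'torque': array([ 0.02897344,  0.05383141, -0.05294876]), 'opening': 0.08549229358722144}
```

View pics/scene0.png

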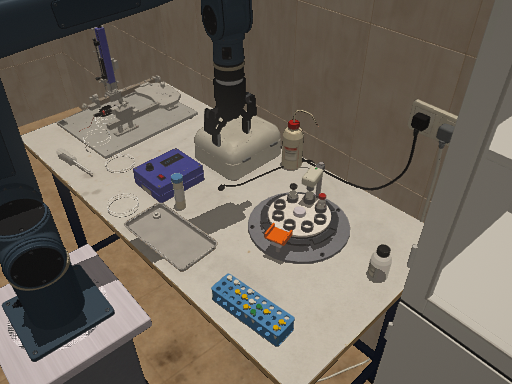

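View pics/side0.png

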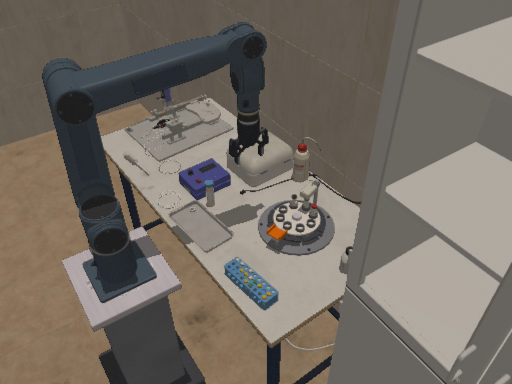

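View pics/wrist0.png

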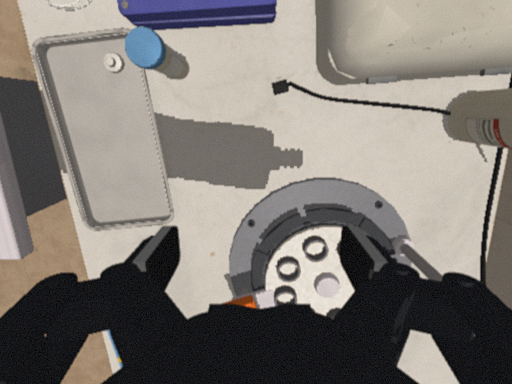

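The carousel is at about (298,222) in scene, with the orange pad at (277,234), the red cap at (322,197), the black cap at (293,187) and the reader head at about (314,175). Next I measure these points.

```bash
cat >> h.py <<'E'
def blob(f,lo,hi,roi=None):
    h=cv2.cvtColor(f,cv2.COLOR_BGR2HSV); m=cv2.inRange(h,np.array(lo),np.array(hi))
    if roi: k=np.zeros_like(m);k[roi[1]:roi[3],roi[0]:roi[2]]=1;m*=k
    n,l,s,ce=cv2.connectedComponentsWithStats(m)
    i=1+np.argmax(s[1:,4]); return ce[i],s[i],l==i
ORANGE=((5,190,130),(16,255,255))
E
python3 - <<'E'
from h import *
cs=cam('scene');sd=cam('side')
rs=[]
for c,roi,roir in [(cs,(240,200,320,260),(312,188,335,206)),(sd,(255,210,300,250),(308,198,322,212))]:
    ce,s,_=blob(c['frame'],*ORANGE,roi); print('orange',ce,s, onplane(c,*ce,.072)); rs.append(ray(c,*ce))
    ce,s,_=blob(c['frame'],(0,150,60),(4,255,255),roir); print('red',ce,s,onplane(c,*ce,.095))
print(tri(rs))
# foot center by ellipse guess
for c,uv in [(cs,(298,222)),(sd,(296,225))]: print(onplane(c,*uv,.02))
print('reader',onplane(cs,314,175,.13),onplane(cs,293,187,.095))
a=cv2.resize(cs['frame'][150:290,220:420],None,fx=4,fy=4,interpolation=cv2.INTER_CUBIC); cv2.imwrite('pics/crop1.png',a)
E
```

```text
orange [278.07377049 234.97131148] [266 227  26  17 244] [ 0.4974267  -0.20814457  0.072     ]
red [321.82857143 195.74285714] [319 193   7   7  35] [ 0.66930435 -0.19304634  0.095     ]
orange [275.70547945 232.        ] [267 224  20  16 146] [ 0.4953219 -0.2038201  0.072    ]
red [313.78947368 205.73684211] [312 204   5   5  19] [ 0.66868379 -0.19162406  0.095     ]
(array([ 0.47873474, -0.22660021,  0.09915526]), [np.float64(0.0011253430273513848), np.float64(0.0011253430273514885)])
[ 0.61008581 -0.16925234  0.02      ]
[ 0.60680145 -0.1751058   0.02      ]
reader [ 0.68425336 -0.14674278  0.13      ] [ 0.63823807 -0.11615424  0.095     ]
```

View pics/crop1.png

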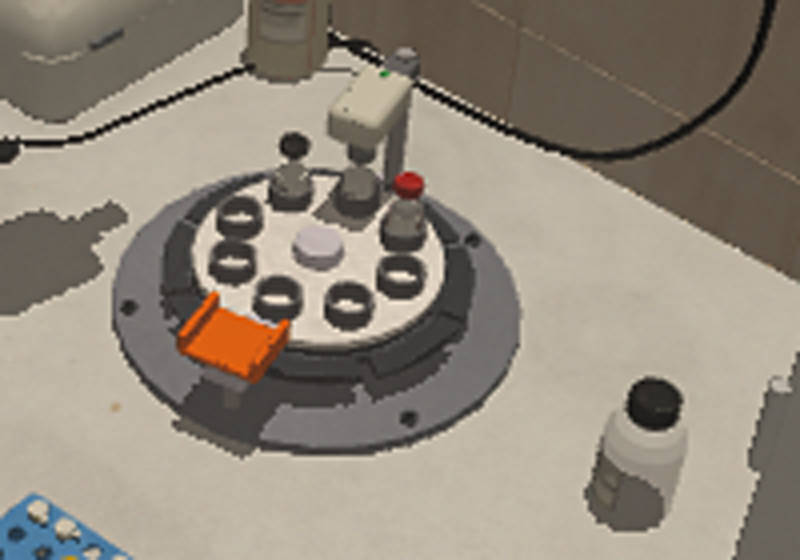

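The red vial is clockwise of the reader, so the carousel must turn anticlockwise (+0.785). I estimate the axis at about (0.608,-0.172) and the pad azimuth at about -163°. I'll close the gripper and look from nearer.

>>> {"op": "arm_command", "data": {"series": [[[-40, -5, 0, 0], [-40, -5, 0, 0], [-40, -5, 0, 0], [0, 0, 0, -8.5], [0, 0, 0, -8.5], [0, 0, 0, 0], [0, 0, 0, 0]]], "gripper": 0}}

```text
time_s: 0.95
tcp_pos: [0.5099, -0.12, 0.2312]
tool_rot: [-1.872, -2.522, 0.0]
ft_force: [-0.4, 0.7, 0.8]
opening: 0.0001
```

```bash
python3 - <<'E'
from h import *
c=cam('wrist','w1.png'); print(r.observe()['tcp_pos'],c['xyz'],c['orientation'])
ce,s,m=blob(c['frame'],*ORANGE); print(ce,s,onplane(c,*ce,.072))
np.savez('w1.npz',xyz=c['xyz'],orientation=c['orientation'],fx=c['fx'],fy=c['fy'],cx=c['cx'],cy=c['cy'],m=m)
E
```

```text
[ 0.50997806 -0.119778    0.23124024] [ 0.49220314 -0.05547156  0.3744082 ] [-0.26886297 -0.03889409  0.29233321]
[227.46511628 226.93512852] [213 211  37  40 817] [ 0.49476528 -0.19942042  0.072     ]
```

View pics/w1.png

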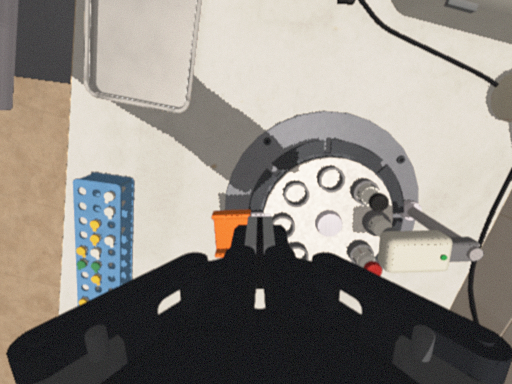

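The pad is at about (232,235), partly hidden by the fingers, with the hub at (330,224) and the red cap at (373,269). I'll shift for a free view.

>>> {"op": "arm_command", "data": {"series": [[[-35, -25, 0, 0], [-35, -25, 0, 0], [0, 0, 0, 0], [0, 0, 0, 0]]]}}

```text
time_s: 1.4
tcp_pos: [0.4825, -0.2019, 0.2312]
tool_rot: [-1.872, -2.522, -0.001]
ft_force: [-0.0, 0.4, -0.0]
opening: 0.0003
```

```bash
python3 - <<'E'
from h import *
c=cam('wrist','w2.png'); print(r.observe()['tcp_pos'],c['xyz'],c['orientation'])
ce,s,m=blob(c['frame'],*ORANGE); print(ce,s,onplane(c,*ce,.072))
cv2.imwrite('pics/w2b.png',cv2.resize(c['frame'][60:300,200:512],None,fx=2.5,fy=2.5,interpolation=cv2.INTER_CUBIC))
np.savez('w2.npz',xyz=c['xyz'],orientation=c['orientation'],fx=c['fx'],fy=c['fy'],cx=c['cx'],cy=c['cy'],m=m)
E
```

```text
[ 0.48273813 -0.20113388  0.23129526] [ 0.46468641 -0.13746037  0.37448485] [-0.26835349 -0.03923122  0.29237349]
[273.0610687  175.49045802] [ 254  153   41   49 1572] [ 0.50103633 -0.20352103  0.072     ]
```

View pics/w2b.png

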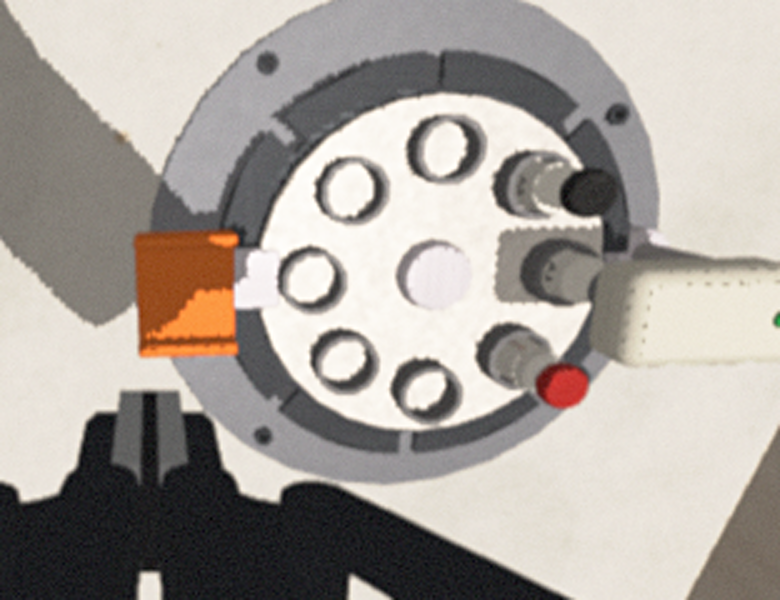

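```bash
python3 - <<'E'
from h import *
a=dict(np.load('w1.npz'));b=dict(np.load('w2.npz'))
for n,c in (('a',a),('b',b)):
    k,_=cv2.findContours(c['m'].astype(np.uint8),cv2.RETR_EXTERNAL,2)
    k=max(k,key=cv2.contourArea); print(n,cv2.approxPolyDP(k,2,True)[:,0].tolist(), cv2.minAreaRect(k))
print('hub',tri([ray(a,330,224),ray(b,374.8,170)]))
print('ul corner',tri([ray(a,213,211),ray(b,254,153.5)]))
for z in (.066,.07,.082):
  print(z,[np.round(onplane(b,200+u/2.5,60+v/2.5,z)[:2],4).tolist() for u,v in [(135,234),(238,232),(238,355),(140,355)]])
# foot circle: bolts / outline, ellipse points in crop at z=.01
pts=[(152,215),(160,300),(250,450),(380,482),(520,440),(659,200),(610,60),(300,8)]
P=np.array([onplane(b,200+u/2.5,60+v/2.5,.01)[:2] for u,v in pts])
s=np.linalg.lstsq(np.c_[2*P,np.ones(len(P))],(P**2).sum(1),rcond=None)[0]
print('foot',s[:2],np.sqrt(s[2]+s[:2]@s[:2]))
E
```

```text
a [[249, 211], [213, 214], [217, 249], [230, 246], [233, 229], [239, 224], [245, 224], [246, 217], [243, 216], [249, 214]] ((232.8915252685547, 229.1591796875), (38.03947830200195, 36.59980010986328), 82.64761352539062)
b [[256, 154], [254, 157], [257, 201], [274, 201], [272, 198], [280, 198], [276, 201], [294, 200], [292, 180], [288, 187], [279, 190], [275, 188], [278, 187], [275, 181], [279, 176], [292, 177], [294, 154]] ((274.0, 177.0), (48.0, 40.0), 90.0)
hub (array([ 0.6192638 , -0.16491255,  0.05574714]), [np.float64(0.0003552191027072127), np.float64(0.00035521910270713917)])
ul corner (array([ 0.47264152, -0.18589037,  0.06856557]), [np.float64(0.00010668472848200861), np.float64(0.00010668472848205709)])
0.066 [[0.4728, -0.1864], [0.518, -0.1718], [0.5375, -0.2286], [0.492, -0.2423]]
0.07 [[0.4727, -0.1858], [0.5173, -0.1713], [0.5365, -0.2274], [0.4916, -0.241]]
0.082 [[0.4724, -0.1839], [0.5153, -0.17], [0.5337, -0.2238], [0.4906, -0.2369]]
foot [ 0.61806657 -0.16392757] 0.13901489084657084
```

The foot fit gives a radius of 0.139 (0.140 expected), and the pad centre is (0.5036,-0.2044), 0.1216 from the axis (0.122 expected). The measured height is about 0.069. The turning axis is at (0.6185,-0.1642). All agree with the text, so I'll descend above the pad.

>>> {"op": "arm_command", "data": {"series": [[[-9, 19, 0, -1.5], [0, 0, 40, 0], [0, 0, 40, 0], [0, 0, 40, 0], [0, 0, 21, 0], [0, 0, 0, 0], [0, 0, 0, 0]]]}}

```text
time_s: 2.15
tcp_pos: [0.5038, -0.2035, 0.0907]
tool_rot: [-1.834, -2.551, -0.0]
ft_force: [-0.3, -0.6, 0.8]
opening: 0.0001
```

```bash
python3 - <<'E'
from h import *
c=cam('wrist'); o=r.observe(); print(o['tcp_pos'],o['ft_force'])
cs=cam('scene')
a=cv2.resize(c['frame'][80:320,120:420],(500,400)); b=cv2.resize(cs['frame'][180:270,240:330],(400,400),interpolation=cv2.INTER_CUBIC)[:, :300]
cv2.imwrite('pics/n1.png',np.hstack([a,b]))
E
```

```text
[ 0.50470549 -0.20424942  0.09201973] [ 0.33924987 -0.25364085  0.75270976]
```

View pics/n1.png

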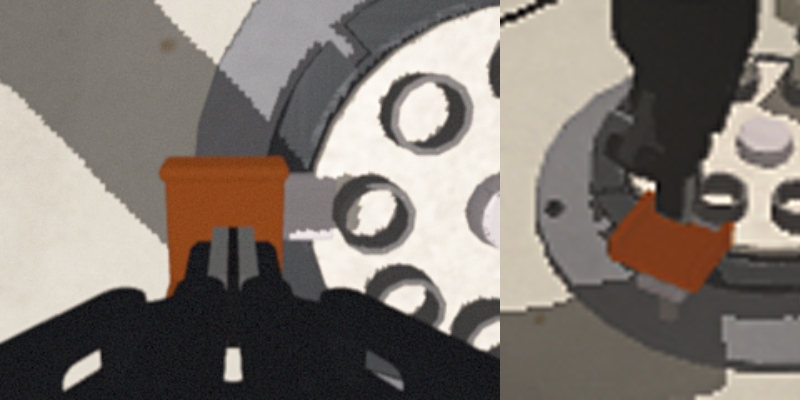

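The fingers stand over the pad between the lips, about 2 mm too far towards the axis. I'll press down.

>>> {"op": "arm_command", "data": {"series": [[[0, -2, 10, 0], [0, 0, 6, 0], [0, 0, 5, 0], [0, 0, 5, 0], [0, 0, 4, 0], [0, 0, 0, 0], [0, 0, 0, 0]]]}}

```text
time_s: 2.95
tcp_pos: [0.5017, -0.2055, 0.0609]
tool_rot: [1.835, 2.549, -0.0]
ft_force: [-2.1, -0.1, 4.9]
opening: -0.0002
```

>>> {"op": "arm_command", "data": {"series": [[[0, 0, 1.5, 0], [-4, 0, 0, 0], [-4, 0, 0, 0], [-4.2, 0.1, 0, -2], [-4.2, 0.1, 0, -2], [-4.2, 0.1, 0, -2], [-4.2, 0.1, 0, -2], [-4.2, 0.1, 0, -2], [0, 0, 0, 0]]]}}

```text
time_s: 3.85
tcp_pos: [0.515, -0.2325, 0.0604]
tool_rot: [1.603, 2.696, 0.004]
ft_force: [2.4, 0.3, 5.4]
opening: -0.0001
```

```bash
cat >> h.py <<'E'
C=np.array([.6185,-.1642])
def rep():
    o=r.observe(); d=o['tcp_pos'][:2]-C
    T=R.from_rotvec(o['tool_rot']).as_matrix()
    print('t',o['time_s'],'tcp',o['tcp_pos'].round(4),'F',np.round(o['ft_force'],1),'tcp az from start',round((np.degrees(np.arctan2(d[1],d[0]))%360)-199.3,1),'R',round(np.hypot(*d),4),'yaw y',np.degrees(np.arctan2(T[1,1],T[0,1])).round(1))
    for n,roi in (('scene',(240,190,350,275)),('side',(255,205,320,260))):
        c=cam(n); ce,s,m=blob(c['frame'],*ORANGE,roi); p=onplane(c,*ce,.068)[:2]-C
        print(n,s,'pad az',round((np.degrees(np.arctan2(p[1],p[0]))%360)-199.3,1),np.hypot(*p).round(4))
E
python3 -c "
from h import *
rep(); cam('wrist','n2.png')
cv2.imwrite('pics/n2.png',cv2.resize(cv2.imread('pics/n2.png')[100:340,100:400],(600,480)))"
```

```text
t 3.85 tcp [ 0.515  -0.2325  0.0604] F [2.4 0.3 5.4] tcp az from start 14.1 R 0.124 yaw y 28.5
scene [277 242  22   9  43] pad az 14.1 0.1556Traceback (most recent call last):
  File "<string>", line 3, in <module>
    rep(); cam('wrist','n2.png')
    ~~~^^
  File "h.py", line 33, in rep
    c=cam(n); ce,s,m=blob(c['frame'],*ORANGE,roi); p=onplane(c,*ce,.068)[:2]-C
                     ~~~~^^^^^^^^^^^^^^^^^^^^^^^^
  File "h.py", line 25, in blob
    i=1+np.argmax(s[1:,4]); return ce[i],s[i],l==i
        ~~~~~~~~~^^^^^^^^^
    return _wrapfunc(a, 'argmax', axis=axis, out=out, **kwds)
    return bound(*args, **kwds)
ValueError: attempt to get argmax of an empty sequence
```

```bash
cat >> h.py <<'E'
def rep():
    o=r.observe(); d=o['tcp_pos'][:2]-C
    T=R.from_rotvec(o['tool_rot']).as_matrix()
    print('t',o['time_s'],'tcp',o['tcp_pos'].round(4),'F',np.round(o['ft_force'],1),'tcp az from start',round((np.degrees(np.arctan2(d[1],d[0]))%360)-199.3,1),'R',round(np.hypot(*d),4),'yaw y',np.degrees(np.arctan2(T[1,1],T[0,1])).round(1))
    for n,roi in (('scene',(300,170,340,215)),('side',(295,190,330,220))):
        try:
            c=cam(n); ce,s,m=blob(c['frame'],(0,150,50),(4,255,255),roi); p=onplane(c,*ce,.095)[:2]-C
            print(n,s,'red az-reader',round(np.degrees(np.arctan2(p[1],p[0]))-19.3,1),np.hypot(*p).round(4))
        except ValueError: print(n,'no red')
E
python3 -c "
from h import *
rep(); f=cam('wrist')['frame']
cv2.imwrite('pics/n2.png',cv2.resize(f[60:340,60:410],(600,480)))"
```

```text
t 3.95 tcp [ 0.5149 -0.2324  0.0605] F [1.9 1.5 5.5] tcp az from start 14.1 R 0.124 yaw y 28.5
scene [316 190   7   6  36] red az-reader -33.5 0.057
side [310 201   5   5  18] red az-reader -34.2 0.056
```

View pics/n2.png

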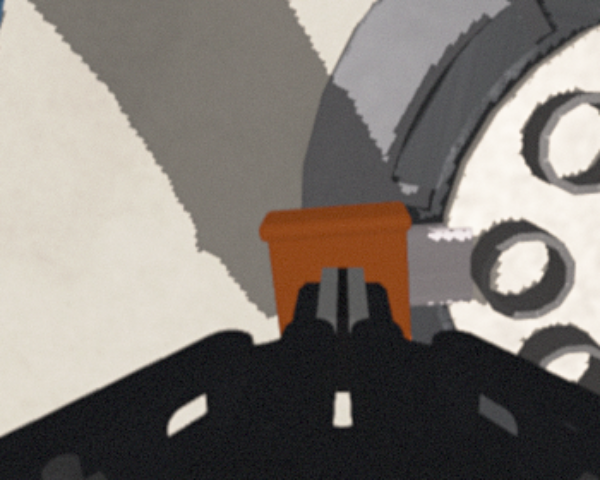

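Red cap shows the carousel has turned about 14.5°, moving along with the tool by friction. Continuing round.

>>> {"op": "arm_command", "data": {"series": [[[-4.3, 0.2, 0, -2], [-4.3, 0.2, 0, -2], [-4.3, 0.2, 0, -2], [-4.3, 0.2, 0, -2], [-4.3, 0.2, 0, -2], [-4.3, 0.2, 0, -2], [-4.3, 0.2, 0, -2], [-4.3, 0.2, 0, -2], [-4.3, 0.2, 0, -2], [-4.3, 0.2, 0, -2]]]}}

```text
time_s: 5.1
tcp_pos: [0.5425, -0.2636, 0.0602]
tool_rot: [1.108, 2.936, 0.006]
ft_force: [1.8, 3.3, 5.9]
opening: 0.0002
```

```bash
python3 -c "
from h import *
rep(); f=cam('wrist')['frame']
cv2.imwrite('pics/n3.png',cv2.resize(f[60:340,60:410],(600,480)))"
```

```text
t 5.1 tcp [ 0.5425 -0.2636  0.0602] F [1.8 3.3 5.9] tcp az from start 33.3 R 0.1251 yaw y 48.7
scene no red
side no red
```

View pics/n3.png

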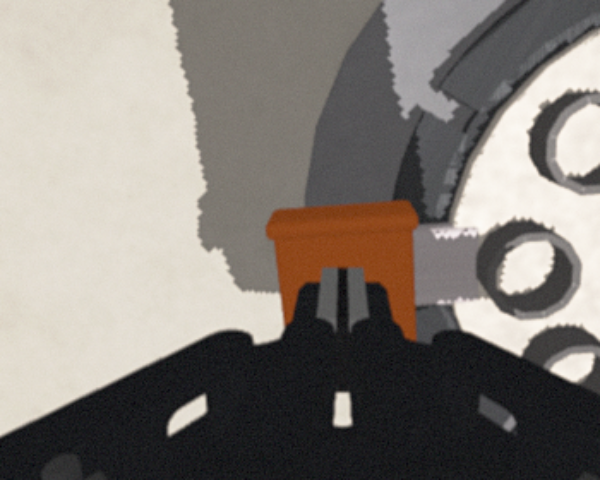

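The pad turns exactly with the tool, now at about 33°. I'll go to about 41°, then ease up so the spring can act, and push on with the front lip.

>>> {"op": "arm_command", "data": {"series": [[[-4.3, 0.2, 0, -2], [-4.3, 0.2, 0, -2], [-4.3, 0.2, 0, -2], [0, 0, 0, 0], [0, 0, -4, 0], [0, 0, -3.5, 0], [0, 0, 0, 0]]]}}

```text
time_s: 5.95
tcp_pos: [0.55, -0.2729, 0.0662]
tool_rot: [-0.958, -2.991, 0.002]
ft_force: [-0.5, -0.0, -0.2]
opening: 0.0003
```

```bash
python3 -c "
from h import *
rep()"
```

```text
t 5.95 tcp [ 0.55   -0.2729  0.0662] F [-0.5 -0.  -0.2] tcp az from start 38.5 R 0.1284 yaw y 54.5
scene no red
side no red
```

Contact is released with the tooth under the plate. Now the front lip, with a small correction inward.

>>> {"op": "arm_command", "data": {"series": [[[-3, 2, 0, -1], [-3, 2, 0, -1], [-3, 1, 0, -1], [-3, 0.2, 0, -1.5], [-2, 0.2, 0, -1], [-2, 0.2, 0, -1], [-2, 0.2, 0, -1], [0, 0, 0, 0]]]}}

```text
time_s: 6.85
tcp_pos: [0.5701, -0.2781, 0.0668]
tool_rot: [0.758, 3.046, -0.001]
ft_force: [1.4, 0.9, 2.5]
opening: -0.0
```

```bash
python3 -c "
from h import *
rep(); f=cam('wrist')['frame']
cv2.imwrite('pics/n4.png',cv2.resize(f[60:340,60:410],(600,480)))"
```

```text
t 6.85 tcp [ 0.5701 -0.2781  0.0668] F [1.4 0.9 2.5] tcp az from start 47.7 R 0.1238 yaw y 62.0
scene [307 186   1   4   4] red az-reader 5.5 0.0513
side no red
```

View pics/n4.png

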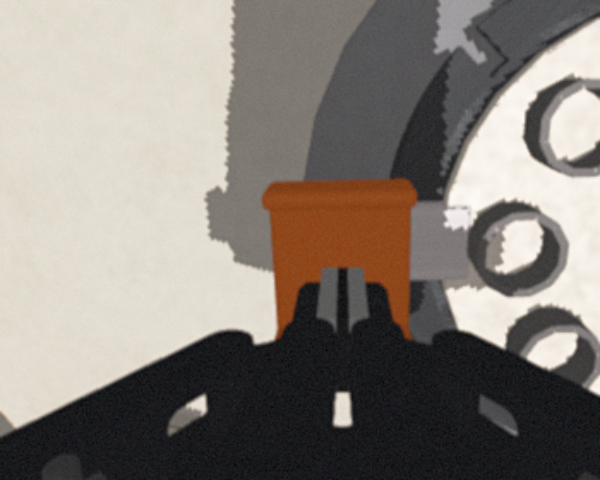

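The upward force (2.5 N at z=0.067) hints that the tooth has popped into the notch. I'll push a little further to see if it is locked.

>>> {"op": "arm_command", "data": {"series": [[[-2, 0, 0, -0.5], [-2, 0, 0, -0.5], [-1, 0, 0, -0.5], [0, 0, 0, 0]]]}}

```text
time_s: 7.4
tcp_pos: [0.5731, -0.2794, 0.0663]
tool_rot: [-0.719, -3.057, -0.001]
ft_force: [-1.4, 2.0, 3.7]
opening: -0.0002
```

>>> {"op": "arm_command", "data": {"series": [[[-2, 0, 0, 0], [-1, 0, 0, 0], [0, 0, 0, 0]]]}}

```text
time_s: 7.7
tcp_pos: [0.575, -0.2803, 0.0653]
tool_rot: [-0.719, -3.055, -0.002]
ft_force: [-3.4, 3.6, 2.9]
opening: -0.0004
```

```bash
python3 -c "
from h import *
rep(); f=cam('wrist')['frame']
cv2.imwrite('pics/n5.png',cv2.resize(f[60:340,60:410],(600,480)))"
```

```text
t 7.7 tcp [ 0.575  -0.2803  0.0653] F [-3.4  3.6  2.9] tcp az from start 50.2 R 0.124 yaw y 63.5
scene [306 187   5   4  12] red az-reader 2.0 0.0496
side no red
```

View pics/n5.png

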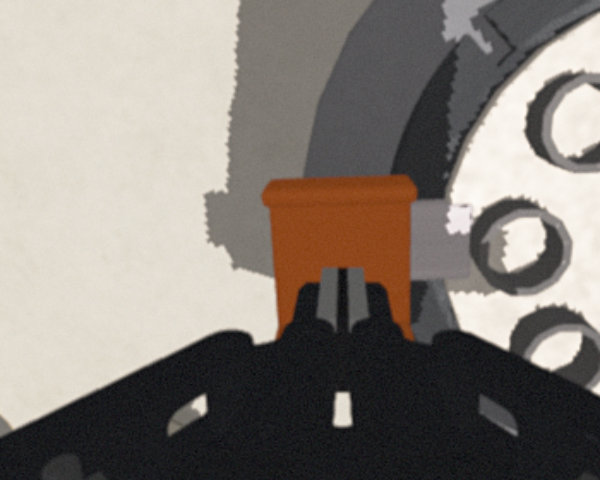

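The push is now resisted with about 4.7 N and the pad is at about 45°, so it looks locked. I'll unload sideways, lift clear and check. Picture count so far is 11.

>>> {"op": "arm_command", "data": {"series": [[[5, 0, 0, 0], [3, 0, -2, 0], [0, 0, -5, 0], [0, 0, -10, 0], [0, 0, -40, 0], [0, 0, -40, 0], [40, -20, -40, 0], [40, -20, 0, 0], [0, 0, 0, 0], [0, 0, 0, 0]]]}}

```text
time_s: 8.85
tcp_pos: [0.4862, -0.2778, 0.197]
tool_rot: [0.722, 3.057, -0.0]
ft_force: [0.3, -0.3, -0.0]
opening: -0.0001
```

```bash
python3 - <<'E'
from h import *
rep()
c=cam('wrist'); cs=cam('scene'); 
lo,hi=(4,150,60),(18,255,255)
for n,x in (('wrist',c),('scene',cs)):
    ce,s,m=blob(x['frame'],lo,hi,(180,100,380,330) if n=='wrist' else (255,200,340,280)); 
    for z in (.064,.072):
        p=onplane(x,*ce,z)[:2]-C; print(n,ce,s,z,(np.degrees(np.arctan2(p[1],p[0]))%360)-199.3,np.hypot(*p))
a=cv2.resize(c['frame'],(512,384)); b=cv2.resize(cs['frame'][165:285,230:340],(275,300),interpolation=cv2.INTER_CUBIC)
o=np.zeros((384,787,3),np.uint8);o[:,:512]=a;o[:300,512:]=b
cv2.imwrite('pics/n6.png',o)
np.savez('w3.npz',f=c['frame'],**{k:v for k,v in c.items() if k!='frame'})
E
```

```text
t 8.85 tcp [ 0.4862 -0.2778  0.197 ] F [ 0.3 -0.3 -0. ] tcp az from start 21.3 R 0.1744 yaw y 63.4
scene [311 188   2   3   5] red az-reader -8.6 0.0524
side [305 200   3   1   3] red az-reader -4.6 0.0479
wrist [297.24283854 230.08072917] [ 272  209   45   53 1536] 0.064 43.19197887926225 0.11751820234714899
wrist [297.24283854 230.08072917] [ 272  209   45   53 1536] 0.072 41.380179943423485 0.11886422547086513
scene [316.03038674 238.32044199] [302 227  28  21 362] 0.064 44.85768005465252 0.12084358550876004
scene [316.03038674 238.32044199] [302 227  28  21 362] 0.072 43.288467503203066 0.12828898027742333
```

View pics/n6.png

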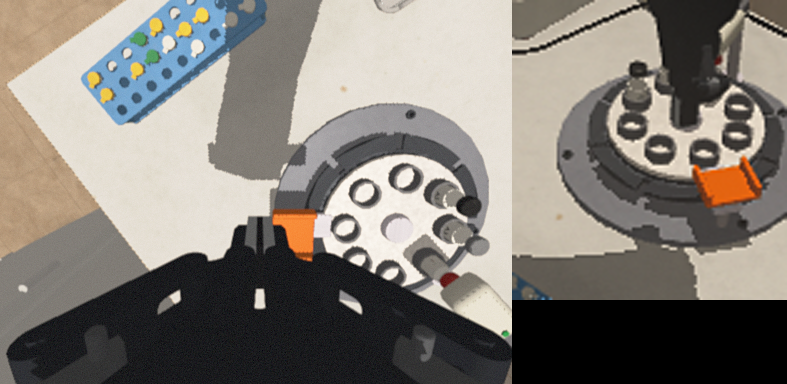

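The pad looks seated at the next notch, the red cap is at the reader head at (450,280), and the black and grey caps are still standing. My angle estimate (41 to 45°) is too coarse, and the pad is partly hidden. I'll take two free wrist views and triangulate the pad's angle and height. The 12 viewings are used up, so the rest is numbers.

>>> {"op": "arm_command", "data": {"series": [[[-40, 0, 0, 0], [-40, 0, 0, 0], [0, 0, 0, 0], [0, 0, 0, 0]]]}}

```text
time_s: 9.45
tcp_pos: [0.5593, -0.3131, 0.1943]
tool_rot: [-0.718, -3.055, -0.002]
ft_force: [0.6, 0.3, 0.2]
opening: 0.0001
```

```bash
cat >> h.py <<'E'
def pad(fn):
    c=cam('wrist'); ce,s,m=blob(c['frame'],(3,150,60),(18,255,255))
    k,_=cv2.findContours(m.astype(np.uint8),0,2); k=cv2.convexHull(max(k,key=cv2.contourArea))
    q=cv2.approxPolyDP(k,4,True)[:,0]; print(fn,r.observe()['tcp_pos'],s,q.tolist(),cv2.contourArea(k))
    np.savez(fn,q=q,f=c['frame'],**{a:b for a,b in c.items() if a!='frame'})
E
python3 -c "
from h import *
pad('p1.npz')"
```

```text
p1.npz [ 0.55878232 -0.31300411  0.19578348] [ 273  135   49   59 2564] [[321, 137], [318, 192], [274, 191], [274, 136]] 2650.0
```

>>> {"op": "arm_command", "data": {"series": [[[0, -40, 0, 0], [0, -40, 0, 0], [0, 0, 0, 0], [0, 0, 0, 0]]]}}

```text
time_s: 9.9
tcp_pos: [0.522, -0.3852, 0.1982]
tool_rot: [0.723, 3.056, -0.0]
ft_force: [0.2, 0.7, -0.2]
opening: -0.0005
```

```bash
python3 -c "
from h import *
pad('p2.npz')"
```

```text
p2.npz [ 0.52255261 -0.38441857  0.19805431] [ 349  135   56   58 2623] [[403, 136], [398, 190], [354, 191], [349, 186], [353, 137]] 2861.0
```

```bash
python3 - <<'E'
from h import *
a=dict(np.load('p1.npz'));b=dict(np.load('p2.npz'))
A=[(321,137),(318,192),(274,191),(274,136)];B=[(403,136),(398,190),(352,191),(353,137)]
for p,q in zip(A,B):
    x,e=tri([ray(a,*p),ray(b,*q)]); print(x.round(4),np.round(e,4))
# same recipe as start: upper edge z=.07 , lower edge z=.082, for plunger up (s=0) or stuck (s=.006)
for s in (0,.006):
  for n,c,Q in (('p1',a,A),('p2',b,B)):
    P=[onplane(c,*Q[i],z-s)[:2] for i,z in ((0,.07),(3,.07),(1,.082),(2,.082))]
    d=np.mean(P,0)-C; e=[P[0]-P[1],P[2]-P[3]]
    print(s,n,'pad az turn',round(np.degrees(np.arctan2(d[1],d[0]))%360-199.3,2),'R',np.hypot(*d).round(4),'edge dirs',[round(np.degrees(np.arctan2(v[1],v[0])),1) for v in e],'len',[np.linalg.norm(v).round(4) for v in e],'w',np.linalg.norm(P[1]-P[3]).round(4))
    # hub check: grey hub cylinder top z .0557
# height: pad outer-lip length scale
E
```

```text
[ 0.5493 -0.2412  0.075 ] [0.0004 0.0004]
[ 0.596  -0.2662  0.0828] [0.0006 0.0006]
[ 0.5792 -0.3059  0.0741] [0.0004 0.0004]
[ 0.5303 -0.2818  0.0633] [0.0005 0.0005]
0 p1 pad az turn 43.87 R 0.1224 edge dirs [np.float64(62.4), np.float64(62.2)] len [np.float64(0.0463), np.float64(0.0437)] w 0.0529
0 p2 pad az turn 43.83 R 0.1231 edge dirs [np.float64(64.6), np.float64(64.7)] len [np.float64(0.0497), np.float64(0.0462)] w 0.0527
0.006 p1 pad az turn 44.43 R 0.1215 edge dirs [np.float64(62.4), np.float64(62.2)] len [np.float64(0.0473), np.float64(0.0448)] w 0.0541
0.006 p2 pad az turn 44.4 R 0.1204 edge dirs [np.float64(64.6), np.float64(64.7)] len [np.float64(0.0508), np.float64(0.0473)] w 0.0539
```

Angle is 44–45° (edge directions averaging 63.5° against 18° at the start), and the lip top is at 0.083 (0.082 if up). Height from vision is only good to a few mm, so I'll settle it with a light touch: contact at 0.070 means up, at about 0.064 means stuck under the plate.

>>> {"op": "arm_command", "data": {"series": [[[4, 40, 0, 0], [4, 40, 0, 0], [4, 38, 0, 0], [0, 0, 40, 0], [0, 0, 40, 0], [0, 0, 30, 0], [0, 0, 10, 0], [0, 0, 0, 0], [0, 0, 0, 0]]]}}

```text
time_s: 10.85
tcp_pos: [0.5658, -0.274, 0.0788]
tool_rot: [0.718, 3.055, -0.001]
ft_force: [-0.1, -0.1, -0.6]
opening: -0.0004
```

>>> {"op": "arm_command", "data": {"series": [[[0, 0, 2, 0], [0, 0, 2, 0], [0, 0, 2, 0], [0, 0, 0, 0], [0, 0, 0, 0], [0, 0, 0, 0]]]}}

```text
time_s: 11.45
tcp_pos: [0.5647, -0.274, 0.0707]
tool_rot: [-0.72, -3.058, -0.0]
ft_force: [0.4, 0.1, -0.4]
opening: -0.0001
```

>>> {"op": "arm_command", "data": {"series": [[[0, 0, 1.5, 0], [0, 0, 1.5, 0], [0, 0, 0, 0], [0, 0, 0, 0]]]}}

```text
time_s: 11.85
tcp_pos: [0.5651, -0.2742, 0.0683]
tool_rot: [0.72, 3.057, -0.001]
ft_force: [-0.6, -0.5, 4.4]
opening: -0.0003
```

There is 4.4 N at z=0.0683, so the pad stands at its full 70 mm height and the plunger is fully up in the notch. I'll retreat straight up, clear the scene, and do a last check of vials and bystanders.

>>> {"op": "arm_command", "data": {"series": [[[0, 0, -4, 0], [0, 0, -8, 0], [0, 0, -40, 0], [0, 0, -40, 0], [0, 0, -40, 0], [30, -40, 0, 0], [30, -40, 0, 0], [30, -40, 0, 0], [0, 0, 0, 0], [0, 0, 0, 0]]]}}

```text
time_s: 12.85
tcp_pos: [0.4296, -0.3416, 0.1998]
tool_rot: [0.724, 3.057, 0.001]
ft_force: [0.1, 0.1, -0.1]
opening: -0.0
```

```bash
python3 - <<'E'
from h import *
rep()
for n in ('scene','side'):
    a=cv2.imread(f'pics/{n}0.png'); c=cam(n); f=c['frame']
    B=((95,90,60),(115,255,200))
    if n=='scene':
        for nm,lo,hi,roi in (('bluecap',(95,80,60),(115,255,255),(165,165,190,190)),('bottle cap',(0,0,0),(180,255,50),(365,235,400,262)),('orange',(3,150,60),(18,255,255),(255,200,345,280)),('red cap',(0,150,40),(4,255,255),(295,165,335,215))):
            for t,i in (('before',a),('now',f)):
                try: ce,s,_=blob(i,lo,hi,roi); print(nm,t,ce.round(1),s[4])
                except ValueError: print(nm,t,'none')
    # dish region change
    d=cv2.absdiff(cv2.cvtColor(a,6),cv2.cvtColor(f,6))
    print(n,'changed px outside arm/carousel rows', [(nm,int((d[y0:y1,x0:x1]>40).sum())) for nm,x0,y0,x1,y1 in ((('tray',125,200,220,270),('glassrings',100,150,140,220),('bottle',365,240,400,285)) if n=='scene' else (('tray',165,200,235,250),('bottle',340,240,358,275)))])
E
```

```text
t 12.85 tcp [ 0.4296 -0.3416  0.1998] F [ 0.1  0.1 -0.1] tcp az from start 23.9 R 0.2591 yaw y 63.3
scene no red
side [305 200   3   1   3] red az-reader -4.6 0.0479
bluecap before [176.5 177.7] 94
bluecap now [176.5 177.6] 91
bottle cap before [382.9 250.5] 123
bottle cap now [382.8 250.8] 94
orange before [277.4 234.7] 352
orange now [317.3 238.7] 325
red cap before [321.8 195.6] 34
red cap now none
scene changed px outside arm/carousel rows [('tray', 848), ('glassrings', 0), ('bottle', 0)]
side changed px outside arm/carousel rows [('tray', 406), ('bottle', 0)]
```

```bash
python3 -c "
from h import *
print(r.job_done(), r.observe()['time_s'])"
```

```text
the job is handed in; nothing more can be done
the job is handed in; nothing more can be done
```

I pressed the orange plunger, swung the carousel one notch anticlockwise to bring the red-capped vial under the reader, and let the plunger spring up into the notch. I handed the job in at about 13 s with the arm clear.

**What my last checks showed:**
- **Plunger:** a light touch met 4.4 N at z = 68.3 mm and nothing at 70.7 mm. The pad is therefore at its full 70 mm height, meaning the plunger is fully up. I lifted off again after the touch.
- **Carousel angle:** the pad position gave about 44° and the pad edges about 45° of turn, which fits one notch with its play. Coarser estimates from single views, some with the pad partly hidden, ranged from 41° to 45°.
- **Vials:** the last picture showed the black and grey vials standing in their pockets and the red cap at the reader head. In the final numeric check the scene camera saw no red, probably because the reader or arm hid it. The side camera saw only a sliver at the reader.
- **Bystanders:** the blue cap and bottle cap had not moved (0.3 pixel or less). The part of the view where I took the dish to be was unchanged, but I did not locate the dish itself.
- **Tray area:** pixels changed there in both cameras. I put this down to the arm and its shadow but could not look, as my picture views were used up.

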